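Turn the row of sample vials round into the empty rack

ROBOT

A 6-joint arm with a two-finger parallel gripper is mounted at the origin on a cart in front of the work surface, level with it; the furniture and walls round the work are solid. World frame = base frame: x ahead of the robot, y to its left, z up, the work surface at z = 0. Lengths are in m, angles in rad, forces in N, time in s.
With the tool pointing down it reaches from about 0.25 to 0.85 m from the base axis. Payload 12.5 kg.
Tool frame: the origin (TCP) lies midway between the tips of the shut fingers; the grasp point (between the pads) lies env.grasp_offset behind it (env.grasp_offset is the distance from the TCP to the grasp point, in m); z points along the fingers, y is the line along which they close (so a half turn about z gives the same grasp; the last joint's range is limited). The gripper opens to 93 mm and grips with 3 to 60 N. Pads are 15 mm wide; open, the fingers measure 128 mm over their backs; the gripper's body (75 mm by 188 mm) begins 65 mm behind the grasp point.
Start: joints at [-1.307, 0.351, 1.652, -0, 1.139, -0.085], TCP at [0.188, -0.517, 0.185] pointing down, gripper open.
Joint ranges: [-2.75, 2.75], [-0.79, 2.1], [0.01, 2.65], [-1.57, 4.71], [0.07, 3.14], [-2.87, 2.87]. Speed limits (rad/s): [2.22, 2.22, 2.79, 3.14, 3.14, 3.14].

INTERFACE

Orientations are given as a unit quaternion [x, y, z, w].
In Python, from cell import env, read_camera, calibration, job, spotter gives the robot as it stands.
- The arm moves only by the tool step_arm, never from a script. Its argument "commands" is a list of rows, each a list of 6 numbers: the shift along the tool's x, y, z in cm, then the turn, a rotation vector about the tool's x, y, z in rad. A call has 1 to 10 rows; each row shifts and turns the commanded pose from where the row before left it, along the tool's axes as they then stand; what a row does not reach is not made up. A row lasts 1/8 s, in which the tool goes at most 62.5 mm and 10.7 degrees, less where a joint would pass 70% of its speed; a pose out of reach is approached as far as the arm can. A call with a gripper value outside its range is refused whole. "grip" is the finger opening in cm, from 0 to 9.3, set as the call begins (left out, the last holds). The fingers move at their own pace and stop on an object; the grip force is fixed at half the most. Time passes only in rows, so rows that do not move let the fingers close. It gives the time, the measured TCP pose, the force, the opening and the grip force at its end, in the units of the state.
- env.get_state(): the state, without advancing time (a new reading comes with each control period).
- read_camera(name): name is "side" or "top" or "wrist"; returns (picture, depth): 400x640x3 uint8, red, green, blue; 400x640 float32, m along the optical axis (not along the pixel's ray), 0 where there is no reading.
- calibration(name): a dict with "fx", "fy", "cx", "cy" (pixels), "xyz" and "rotation" of the camera in the world. Camera axes: x right, y up, looking along -z (the intrinsics and any distortion apply to the point x, -y, -z); pixel columns grow to the right and rows downward; lengths in m; the calibration is good to about 2 mm. The wrist camera is an equidistant fisheye: a pixel r from the principal point sees the ray r / f radians off the axis. A picture is of the moment at which its call begins: read the wrist's pose just before it. calibration takes no time and is no camera call; for the wrist camera it gives the pose at the moment of the call.
- job.job_done(): hands the job in; it is judged then, once.
Trained networks look in the newest picture that a camera, given by its name, has taken for a name from the list of things; names that differ only in an ending like _2 or _b are one class to them, and where a whole thing is asked for, a point or a joint stands for the part that bears it (a point fixed in the world has none). Each returns a list of dicts, best first, with "p" (0 to 1); they miss things now and then, are a little off and sometimes report something else, mostly with a low value. They report only what shows in the picture. A call takes as long as a camera call. They do not tell look-alikes from the thing itself.
- spotter.recognise(name, camera): "xy" ([column, row] in pixels, amid what is visible of it).
The state is a dict: "time_s": time; "q": joint angles; "dq": joint speeds; "joint_torque": joint torques, N m; "position": TCP position; "ee_rot": TCP orientation; "wrist_force": force on the tool from outside, world axes, zero at the start; "wrist_torque": the same for the moment, N m; "width": finger opening in m; "grip_force": force on a finger pad.
Only numpy, scipy, OpenCV 4.12 (cv2) and the standard library are available. Lean on these libraries where they do the work, as an engineer would, in place of code of your own. Each camera call takes 0.05 s, during which the arm holds its last target. There are 200 camera calls.

TASK

Move the four sample vials from the rack they stand in to the empty rack beside it, one to a pocket, in the reverse order: the vial nearest the brass post of the full rack goes into the pocket farthest from the post of the empty rack, the next one into the next pocket, and so on until the vial farthest from the post stands nearest the other post. Stand each vial upright on its pocket floor, let go of it, and tip none of them over.

Things in the scene. Friction and masses are not known exactly. Their poses are not given: they have to be found in the camera images.
- full_rack: Fixed wooden rack (sizes in mm), 58 wide (x), 233 long (y -110 to +123): four pockets in a row along y, brass post at the +y end (top z 30). Origin: underside, centre of the pocket row, at bench level; z up. Pocket centres x 0, y +81 (nearest the post), +27, -27, -81; each 50 x 50 inside, floor z 4, walls 4 thick, tops z 12. Holds the vials at the start, each in a grey collar.
- empty_rack: Fixed wooden rack (sizes in mm), 58 wide (x), 233 long (y -110 to +123): four pockets in a row along y, brass post at the +y end (top z 30). Origin: underside, centre of the pocket row, at bench level; z up. Pocket centres x 0, y +81 (nearest the post), +27, -27, -81; each 50 x 50 inside, floor z 4, walls 4 thick, tops z 12. Empty at the start; vials will rest on its pocket floors.
- vial_medium: Loose sample vial (medium vial, clear glass with red cap), 28 mm in diameter, 65 mm high, grip it on the lowest 60 mm (there it is a solid upright cylinder), 0.04 to 0.1 kg. Origin: centre of its underside, z up along its axis. At the start it stands in its collar, its underside 6 mm above the bench; any of the four pockets.
- vial_slim: Loose sample vial (slim vial, clear glass with black cap), 24 mm in diameter, 57 mm high, grip it on the lowest 52 mm (there it is a solid upright cylinder), 0.04 to 0.1 kg. Origin: centre of its underside, z up along its axis. At the start it stands in its collar, its underside 6 mm above the bench; any of the four pockets.
- vial_tall: Loose sample vial (tall vial, clear glass with white cap), 34 mm in diameter, 77 mm high, grip it on the lowest 72 mm (there it is a solid upright cylinder), 0.04 to 0.1 kg. Origin: centre of its underside, z up along its axis. At the start it stands in its collar, its underside 6 mm above the bench; any of the four pockets.
- vial_squat: Loose sample vial (low squat vial, clear glass with red cap), 34 mm in diameter, 35 mm high, grip it on the lowest 30 mm (there it is a solid upright cylinder), 0.04 to 0.1 kg. Origin: centre of its underside, z up along its axis. At the start it stands in its collar, its underside 6 mm above the bench; any of the four pockets.
- collar_medium: Grey ring-shaped collar, 47 mm across, fixed in the pocket of the full rack where the medium vial stands at the start (it stays there). Its rim is 10 mm above the bench; recess 33 mm wide and 4 mm deep. Origin: centre of its underside, on the pocket floor, 4 mm above the bench.
- collar_slim: Grey ring-shaped collar, 47 mm across, fixed in the pocket of the full rack where the slim vial stands at the start (it stays there). Its rim is 10 mm above the bench; recess 29 mm wide and 4 mm deep. Origin: centre of its underside, on the pocket floor, 4 mm above the bench.
- collar_tall: Grey ring-shaped collar, 47 mm across, fixed in the pocket of the full rack where the tall vial stands at the start (it stays there). Its rim is 10 mm above the bench; recess 39 mm wide and 4 mm deep. Origin: centre of its underside, on the pocket floor, 4 mm above the bench.
- collar_squat: Grey ring-shaped collar, 47 mm across, fixed in the pocket of the full rack where the squat vial stands at the start (it stays there). Its rim is 10 mm above the bench; recess 39 mm wide and 4 mm deep. Origin: centre of its underside, on the pocket floor, 4 mm above the bench.
Not all that is in view belongs to the job. Leave any purple look-alike of the vial_medium alone.

How it is judged:
At the end, for the whole second after the job is handed in: Each vial stands in the mirrored pocket of the empty rack (1st from the post becomes 4th, 2nd 3rd, 3rd 2nd, 4th 1st): within 14 mm of the pocket centre along and across the rack, underside within 4 mm of the pocket floor, upright within 0.12 rad, at rest and released (x of vial_medium in the frame of empty_rack between -0.014 and 0.014 m and z of vial_medium in the frame of empty_rack between 0 and 0.008 m and angle between each of vial_medium, vial_slim, vial_tall, vial_squat's own z axis and vertical below 0.12 rad and linear speed of each of vial_medium, vial_slim, vial_tall, vial_squat below 0.02 m/s and contact force between each of vial_medium, vial_slim, vial_tall, vial_squat and the fingers below 0.05 N and ((y of collar_medium in the frame of full_rack between -0.101 and -0.061 m and y of vial_medium in the frame of empty_rack between 0.067 and 0.095 m) or (y of collar_medium in the frame of full_rack between -0.047 and -0.007 m and y of vial_medium in the frame of empty_rack between 0.013 and 0.041 m) or (y of collar_medium in the frame of full_rack between 0.007 and 0.047 m and y of vial_medium in the frame of empty_rack between -0.041 and -0.013 m) or (y of collar_medium in the frame of full_rack between 0.061 and 0.101 m and y of vial_medium in the frame of empty_rack between -0.095 and -0.067 m)) and x of vial_slim in the frame of empty_rack between -0.014 and 0.014 m and z of vial_slim in the frame of empty_rack between 0 and 0.008 m and ((y of collar_slim in the frame of full_rack between -0.101 and -0.061 m and y of vial_slim in the frame of empty_rack between 0.067 and 0.095 m) or (y of collar_slim in the frame of full_rack between -0.047 and -0.007 m and y of vial_slim in the frame of empty_rack between 0.013 and 0.041 m) or (y of collar_slim in the frame of full_rack between 0.007 and 0.047 m and y of vial_slim in the frame of empty_rack between -0.041 and -0.013 m) or (y of collar_slim in the frame of full_rack between 0.061 and 0.101 m and y of vial_slim in the frame of empty_rack between -0.095 and -0.067 m)) and x of vial_tall in the frame of empty_rack between -0.014 and 0.014 m and z of vial_tall in the frame of empty_rack between 0 and 0.008 m and ((y of collar_tall in the frame of full_rack between -0.101 and -0.061 m and y of vial_tall in the frame of empty_rack between 0.067 and 0.095 m) or (y of collar_tall in the frame of full_rack between -0.047 and -0.007 m and y of vial_tall in the frame of empty_rack between 0.013 and 0.041 m) or (y of collar_tall in the frame of full_rack between 0.007 and 0.047 m and y of vial_tall in the frame of empty_rack between -0.041 and -0.013 m) or (y of collar_tall in the frame of full_rack between 0.061 and 0.101 m and y of vial_tall in the frame of empty_rack between -0.095 and -0.067 m)) and x of vial_squat in the frame of empty_rack between -0.014 and 0.014 m and z of vial_squat in the frame of empty_rack between 0 and 0.008 m and ((y of collar_squat in the frame of full_rack between -0.101 and -0.061 m and y of vial_squat in the frame of empty_rack between 0.067 and 0.095 m) or (y of collar_squat in the frame of full_rack between -0.047 and -0.007 m and y of vial_squat in the frame of empty_rack between 0.013 and 0.041 m) or (y of collar_squat in the frame of full_rack between 0.007 and 0.047 m and y of vial_squat in the frame of empty_rack between -0.041 and -0.013 m) or (y of collar_squat in the frame of full_rack between 0.061 and 0.101 m and y of vial_squat in the frame of empty_rack between -0.095 and -0.067 m))); the robot touches nothing.
It fails at once if A vial is tipped over (leans more than 1 rad) (angle between any of vial_medium, vial_slim, vial_tall, vial_squat's own z axis and vertical above 1 rad).
It also fails if it takes over 96 s, if anything falls off the work surface, if the arm or the gripper's body presses on something with over 40 N, if the wrist force passes 120 N, or if a joint passes its speed limit or range.

## Working session

There is one attempt and no reset: what is moved stays moved. The work goes in short steps, Python scripts to look and compute and a tool call to move; the robot and the scene stay as the last step left them, time stands still between calls to the robot, and variables do not carry over. Pictures are saved under pics/ and viewed, at most 14 in all, crops included, and the job is handed in when it is done.

Besides the shell and the picture viewer there is one more tool, called as name(argument=value, ...) on one line, values as JSON. step_arm: Moves the arm, as the interface text tells. Its arguments: {"type":"object","properties":{"commands":{"type":"array"},"grip":{"type":"number"}},"required":["commands"]}

```bash
ls; mkdir -p pics
python3 - <<'E'
from cell import env, read_camera, calibration, job, spotter
import cv2,numpy as np
for n in ("top","side"):
    p,d=read_camera(n); cv2.imwrite(f"pics/{n}0.png",p[:,:,::-1]); np.save(f"{n}0.npy",d)
    print(n,calibration(n))
    for k in ("full_rack","empty_rack","vial_medium","vial_slim","vial_tall","vial_squat"):
        print(k,[(np.round(r["xy"]).tolist(),round(r["p"],2)) for r in spotter.recognise(k,n)][:4])
s=env.get_state(); print(s["position"],s["ee_rot"],s["time_s"],env.grasp_offset)
E
```

```text
pics
top {'fx': 469.88041735671123, 'fy': 469.88041735671123, 'cx': 313.5027118703315, 'cy': 199.5789889385671, 'xyz': array([0.39936666, 0.03640666, 0.99780116]), 'rotation': array([-0.03234502,  0.035672  ,  0.71324769, -0.69925606])}
full_rack [([394.0, 200.0], 0.71)]
empty_rack [([243.0, 188.0], 0.63)]
vial_medium [([442.0, 188.0], 0.79), ([437.0, 147.0], 0.52), ([401.0, 230.0], 0.5)]
vial_slim [([414.0, 191.0], 0.59)]
vial_tall [([362.0, 190.0], 0.8)]
vial_squat [([389.0, 189.0], 0.64)]
side {'fx': 454.2261307006029, 'fy': 454.2261307006029, 'cx': 314.3295356583868, 'cy': 202.99304749250535, 'xyz': array([ 0.28699595, -0.76922191,  0.69672462]), 'rotation': array([ 0.43661782, -0.0597561 , -0.10424547,  0.89158677])}
full_rack [([337.0, 278.0], 0.65)]
empty_rack [([316.0, 186.0], 0.66), ([355.0, 291.0], 0.43)]
vial_medium [([304.0, 272.0], 0.73), ([394.0, 288.0], 0.71), ([355.0, 294.0], 0.69), ([341.0, 261.0], 0.2)]
vial_slim [([348.0, 273.0], 0.72)]
vial_tall [([337.0, 235.0], 0.67)]
vial_squat [([340.0, 258.0], 0.83)]
[ 0.18798835 -0.51684186  0.18512188] [ 9.84828270e-01  1.73531778e-01 -3.32374113e-06 -1.52849621e-05] 0.7 0.0188
```

View pics/top0.png

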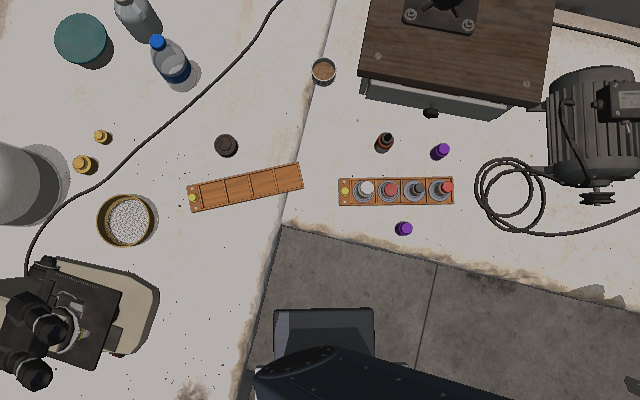

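View pics/side0.png

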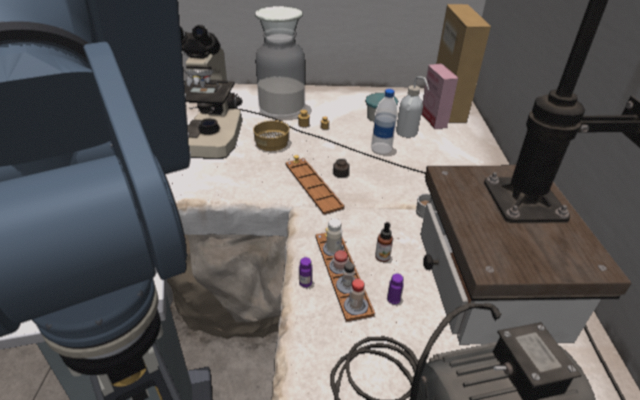

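```bash
cat > h.py <<'E'
import cv2,numpy as np
from scipy.spatial.transform import Rotation as R
def rays(c,uv):
    uv=np.asarray(uv,float)
    d=np.stack([(uv[...,0]-c["cx"])/c["fx"],-(uv[...,1]-c["cy"])/c["fy"],-np.ones(uv.shape[:-1])],-1)
    return d@R.from_quat(c["rotation"]).as_matrix().T
def plane(c,uv,z):
    d=rays(c,uv); return c["xyz"]+d*((z-c["xyz"][2])/d[...,2])[...,None]
def cloud(c,dep):
    v,u=np.mgrid[:400,:640]; return c["xyz"]+rays(c,np.stack([u,v],-1))*dep[...,None]
E
python3 - <<'E'
from cell import calibration
from h import *
c=calibration("top"); im=cv2.imread("pics/top0.png"); dep=np.load("top0.npy"); P=cloud(c,dep)
hsv=cv2.cvtColor(im,cv2.COLOR_BGR2HSV)
m=((hsv[...,0]<18)&(hsv[...,1]>110)&(hsv[...,2]>70)).astype(np.uint8)
out=im.copy()
for n,(x0,x1,y0,y1) in dict(full=(330,462,172,212),empty=(180,312,155,220)).items():
    mm=np.zeros_like(m); mm[y0:y1,x0:x1]=m[y0:y1,x0:x1]
    if n=="full": # drop anything above the rack
        mm[P[...,2]>0.03]=0
    k=max(cv2.findContours(cv2.morphologyEx(mm,cv2.MORPH_CLOSE,np.ones((5,5))),0,1)[0],key=cv2.contourArea)
    w=plane(c,k[:,0,:].astype(float),0.012)[:,:2]
    r=cv2.minAreaRect((w*1000).astype(np.float32)); print(n,r)
    cv2.drawContours(out,[k],-1,(0,255,0),1)
    print(" depth z at rack med",np.median(P[mm>0][:,2]))
for n,uv in dict(postF=(345,191),postE=(193,197)).items(): print(n,plane(c,uv,0.03))
for n,(u,v,h) in dict(tall=(366,188,.083),squat=(389,188,.041),slim=(415,188,.063),medium=(447,187,.071)).items():
    q=P[v-12:v+13,u-12:u+13].reshape(-1,3); q=q[np.abs(q[:,2]-h)<.008]; print(n,len(q),np.median(q,0),(q[:,:2].min(0)+q[:,:2].max(0))/2,np.ptp(q[:,:2],0))
for n,(u,v) in dict(bottle=(384,142),pur1=(440,151),pur2=(403,228),ink=(226,146)).items():
    q=P[v-12:v+13,u-12:u+13].reshape(-1,3); q=q[q[:,2]>.02]; print(n,np.median(q,0),q[:,2].max())
cv2.imwrite("pics/c1.png",cv2.resize(out[140:240,170:470],(800,267*1),interpolation=cv2.INTER_CUBIC))
E
```

```text
full ((509.7676086425781, -143.62118530273438), (241.53848266601562, 57.52959060668945), 89.66015625)
 depth z at rack med 0.009970588434795202
empty ((524.6091918945312, 175.34750366210938), (57.535762786865234, 241.58432006835938), 11.46054458618164)
 depth z at rack med 0.0050538187744931795
postF [ 0.50932083 -0.03474108  0.03      ]
postE [0.50298562 0.28000299 0.03      ]
tall 157 [ 0.51023279 -0.07385839  0.08310225] [ 0.50971018 -0.07347995] [0.02580475 0.02606601]
squat 149 [ 0.51019818 -0.12673203  0.04055172] [ 0.51008834 -0.12717846] [0.02690369 0.02793353]
slim 82 [ 0.50974464 -0.18091797  0.06272308] [ 0.51004045 -0.18191997] [0.01855917 0.02031033]
medium 109 [ 0.50899406 -0.23463171  0.07098275] [ 0.51034223 -0.23508534] [0.02269695 0.02064223]
bottle [ 0.60332537 -0.11258786  0.0618768 ] 0.9978011561211357
pur1 [ 0.58510737 -0.22850908  0.05902601] 0.9978011561211357
pur2 [ 0.42897537 -0.14774351  0.06310118] 0.9978011561211357
ink [0.6106629  0.2132485  0.03024859] 0.9978011561211357
```

View pics/c1.png

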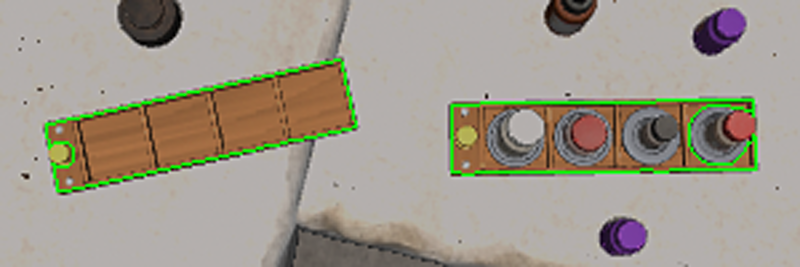

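Squat red cap is at (389,188) top image and medium red cap at (447,187), both inside the rack; the purple look-alikes at (440,151) and (403,228) stand outside it. Next I refine the empty rack's pocket row from its divider lines.

Run:
```python
from cell import calibration
from h import *
c=calibration("top"); g=cv2.cvtColor(cv2.imread("pics/top0.png"),6).astype(np.float32)
Rm=R.from_quat(c["rotation"]).as_matrix()
def proj(p):
    q=(p-c["xyz"])@Rm; return np.stack([c["cx"]-c["fx"]*q[...,0]/q[...,2],c["cy"]+c["fy"]*q[...,1]/q[...,2]],-1)
for n,ctr,a,offs in (("empty",(.5246,.1753),11.46,np.arange(-20,21,2)),("full",(.5098,-.1543),-0.34,np.r_[-26:-22,23:27])):
    a=np.radians(a); u=np.array([-np.sin(a),np.cos(a)]); v=np.array([np.cos(a),np.sin(a)])
    s=np.arange(-140,141,1.)
    pr=[]
    for o in offs:
        p=np.array(ctr)+s[:,None]*.001*u+o*.001*v
        uv=proj(np.c_[p,np.full(len(s),.012)]).astype(np.float32)
        pr.append(cv2.remap(g,uv[None,:,0],uv[None,:,1],1)[0])
    pr=np.median(pr,0)
    print(n,[(s[i],round(float(pr[i]))) for i in range(2,len(s)-2) if pr[i]==pr[i-2:i+3].min() and pr[i]<pr[max(0,i-7):i+8].mean()-5])
# side-camera view of the racks
```

```text
empty [(np.float64(-117.0), 97), (np.float64(-67.0), 89), (np.float64(-14.0), 64), (np.float64(40.0), 58), (np.float64(94.0), 52), (np.float64(105.0), 106), (np.float64(118.0), 106)]
full [(np.float64(-105.0), 56), (np.float64(-79.0), 84), (np.float64(-52.0), 54), (np.float64(-33.0), 86), (np.float64(-20.0), 76), (np.float64(2.0), 66), (np.float64(18.0), 87), (np.float64(31.0), 91), (np.float64(51.0), 100), (np.float64(56.0), 81), (np.float64(80.0), 84), (np.float64(85.0), 83), (np.float64(105.0), 92), (np.float64(109.0), 89), (np.float64(131.0), 98)]
```

step_arm(commands=[[0,0,0,0,0,-0.1745],[0,0,0,0,0,-0.1745],[0,0,0,0,0,-0.1745],[0,0,0,0,0,-0.1745],[0,0,0,0,0,-0.1745],[0,0,0,0,0,-0.1745],[0,0,0,0,0,-0.1745],[0,0,0,0,0,0]], grip=6.0)

```text
time_s: 1.7
position: [0.188, -0.5168, 0.1851]
ee_rot: [0.708, 0.707, 0.0, -0.0]
wrist_force: [0.8, 0.4, 0.3]
width: 0.06
grip_force: 0.0
```

step_arm(commands=[[4.4,3.2,0,0,0,0],[4.4,3.2,0,0,0,0],[4.4,3.2,0,0,0,0],[4.4,3.2,0,0,0,0],[4.4,3.2,0,0,0,0],[4.4,3.2,0,0,0,0],[4.4,3.2,0,0,0,0],[4.4,3.2,0,0,0,0],[4.4,3.2,0,0,0,0],[0,0,0,0,0,0]])

```text
time_s: 2.95
position: [0.4775, -0.1186, 0.1851]
ee_rot: [0.707, 0.707, 0.0, 0.0]
wrist_force: [0.0, -0.5, 0.5]
width: 0.0599
grip_force: 0.0
```

step_arm(commands=[[2.2,1.6,0,0,0,0],[2.3,1.6,0,0,0,0],[0,0,0,0,0,0]])

```text
time_s: 3.32
position: [0.5083, -0.0759, 0.185]
ee_rot: [0.708, 0.706, -0.0, -0.0]
wrist_force: [-0.6, -1.0, -0.6]
width: 0.0599
grip_force: 0.0
```

Run:
```python
from cell import env, read_camera, calibration, spotter
from h import *
c=calibration("wrist"); s=env.get_state(); p,d=read_camera("wrist"); cv2.imwrite("pics/w1.png",p[:,:,::-1])
print(s["position"],c)
v,u=np.mgrid[:400,:640]; x=(u-c["cx"]); y=(v-c["cy"]); r=np.hypot(x,y)+1e-9; th=r/c["fx"]
t=np.tan(np.minimum(th,1.4)); ray=np.stack([x/r*t,-y/r*t,-np.ones_like(t)],-1)
P=c["xyz"]+(ray@R.from_quat(c["rotation"]).as_matrix().T)*d[...,None]
ok=(d>0)&(th<1.3)
for n,(cx,cy,h) in dict(tall=(.51,-.0735,.083),squat=(.51,-.127,.041),slim=(.51,-.181,.063),medium=(.51,-.235,.071)).items():
    q=P[ok&(abs(P[...,2]-h)<.004)&(np.hypot(P[...,0]-cx,P[...,1]-cy)<.025)]
    if len(q): print(n,len(q),np.median(q,0),(q[:,:2].min(0)+q[:,:2].max(0))/2,np.ptp(q[:,:2],0))
```

```text
[ 0.50832086 -0.07591559  0.18503662] {'fx': 309.70691628693146, 'fy': 309.70691628693146, 'cx': 315.8103597636655, 'cy': 203.3370219455857, 'xyz': array([ 0.51024707, -0.00899065,  0.38483942]), 'rotation': array([-1.22485095e-01,  2.43183064e-04, -9.31899646e-04,  9.92469886e-01])}
tall 579 [ 0.51222622 -0.07373655  0.0834946 ] [ 0.51176928 -0.07382235] [0.02718858 0.0268073 ]
squat 414 [ 0.51250004 -0.12747342  0.04094759] [ 0.51195333 -0.12820505] [0.02721349 0.02727135]
slim 36 [ 0.5129721  -0.1745183   0.06203786] [ 0.51243818 -0.17514784] [0.01636712 0.00421279]
medium 239 [ 0.51239766 -0.23404656  0.07164163] [ 0.51182317 -0.23518684] [0.02336535 0.02203811]
```

View pics/w1.png

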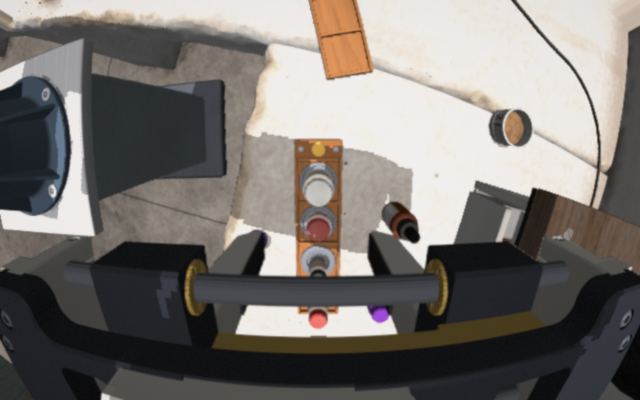

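Run:
```python
from cell import calibration
from h import *
P=cloud(calibration("top"),np.load("top0.npy"))
q=P[(abs(P[...,0]-.6)<.035)&(abs(P[...,1]+.11)<.035)&(P[...,2]>.02)&(P[...,2]<.3)]
print(np.percentile(q[:,2],[50,90,98]),q[q[:,2]>.06].mean(0), q[:,:2].min(0),q[:,:2].max(0))
```

```text
[0.06161422 0.09702947 0.10088059] [ 0.60601227 -0.11522702  0.07796418] [ 0.59205881 -0.133464  ] [ 0.62568839 -0.10092701]
```

step_arm(commands=[[0.2,0.25,3,0,0,0],[0,0,3,0,0,0],[0,0,3,0,0,0],[0,0,2,0,0,0],[0,0,2,0,0,0],[0,0,1,0,0,0],[0,0,1,0,0,0],[0,0,0,0,0,0]])

```text
time_s: 4.38
position: [0.5104, -0.0743, 0.0349]
ee_rot: [0.707, 0.707, -0.0, -0.0]
wrist_force: [-0.7, -0.0, -0.2]
width: 0.06
grip_force: 0.0
```

step_arm(commands=[[0,0,0,0,0,0],[0,0,0,0,0,0],[0,0,0,0,0,0],[0,0,0,0,0,0],[0,0,0,0,0,0],[0,0,0,0,0,0]], grip=2.8)

```text
time_s: 5.12
position: [0.5109, -0.074, 0.0354]
ee_rot: [0.707, 0.707, 0.0, 0.0]
wrist_force: [-0.9, 1.2, 4.3]
width: 0.0322
grip_force: 30.0
```

step_arm(commands=[[0,0,-1,0,0,0],[0,0,-2,0,0,0],[0,0,-4,0,0,0],[0,0,-4,0,0,0],[0,0,-4,0,0,0],[4,0.8,0,0,0,0],[4,0.8,0,0,0,0],[4,0.8,0,0,0,0],[3.6,0.8,0,0,0,0],[0,0,0,0,0,0]])

```text
time_s: 6.38
position: [0.5427, 0.0838, 0.1853]
ee_rot: [0.706, 0.708, 0.0, -0.0]
wrist_force: [-0.9, -0.3, -1.3]
width: 0.0325
grip_force: 30.0
```

```bash
cat >> h.py <<'E'
def proj_fish(c,p):
    q=(np.asarray(p)-c["xyz"])@R.from_quat(c["rotation"]).as_matrix()
    x,y,z=q[...,0],-q[...,1],-q[...,2]; r=np.hypot(x,y); th=np.arctan2(r,z)*c["fx"]
    return np.stack([c["cx"]+th*x/r,c["cy"]+th*y/r],-1)
E
python3 - <<'E'
from cell import env, read_camera, calibration
from h import *
c=calibration("wrist"); p,d=read_camera("wrist"); p=p[:,:,::-1].copy()
a=np.radians(11.46);u=np.array([-np.sin(a),np.cos(a)]);v=np.array([np.cos(a),np.sin(a)]);o=np.array([.5273,.162])
p=cv2.resize(p,None,fx=2,fy=2,interpolation=cv2.INTER_CUBIC)
for y in (-81,-27,27,81):
    w=[np.r_[o+(y+i)*.001*u+j*.001*v,.012] for i,j in((-25,-25),(-25,25),(25,25),(25,-25))]
    cv2.polylines(p,[np.round(proj_fish(c,w)*2).astype(np.int32)],True,(0,255,0),1)
k=(proj_fish(c,np.r_[o,.012])*2).astype(int); print(k)
x0=max(0,k[0]-200);y0=max(0,k[1]-200); cv2.imwrite("pics/w2.png",p[y0:y0+400,x0:x0+400]); print(env.get_state()["position"])
E
```

```text
[603 235]
[0.54253495 0.08250535 0.18525172]
```

View pics/w2.png

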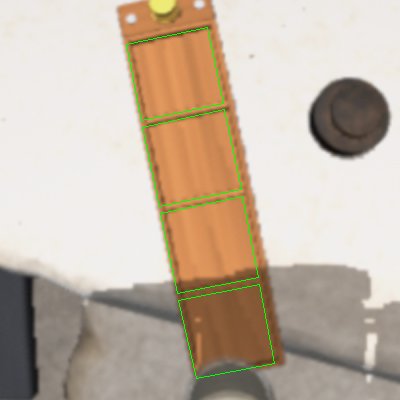

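step_arm(commands=[[0,0.2,4,0,0,0],[0,0,4,0,0,0],[0,0,3,0,0,0],[0,0,2,0,0,0],[0,0,1,0,0,0],[0,0,0.6,0,0,0],[0,0,0.3,0,0,0],[0,0,0.2,0,0,0],[0,0,0,0,0,0],[0,0,0,0,0,0]])

```text
time_s: 7.68
position: [0.5449, 0.082, 0.0344]
ee_rot: [0.707, 0.707, 0.0, 0.0]
wrist_force: [0.5, 0.2, -1.0]
width: 0.0326
grip_force: 30.0
```

step_arm(commands=[[0,0,0.06,0,0,0],[0,0,0,0,0,0]])

```text
time_s: 7.92
position: [0.5448, 0.082, 0.0335]
ee_rot: [0.707, 0.707, -0.0, -0.0]
wrist_force: [-1.0, -0.5, -0.7]
width: 0.0327
grip_force: 30.0
```

step_arm(commands=[[0,0,0,0,0,0],[0,0,0,0,0,0],[0,0,0,0,0,0],[0,0,0,0,0,0],[0,0,-2,0,0,0],[0,0,-3,0,0,0],[0,0,-5,0,0,0],[0,0,-5,0,0,0],[0,0,0,0,0,0]], grip=6.0)

```text
time_s: 9.05
position: [0.5467, 0.0821, 0.1872]
ee_rot: [0.707, 0.707, 0.003, 0.002]
wrist_force: [-0.1, -0.1, -0.6]
width: 0.0597
grip_force: 0.0
```

step_arm(commands=[[-3.5,-0.56,0,0,0,0],[-3.5,-0.56,0,0,0,0],[-3.5,-0.56,0,0,0,0],[-3.5,-0.56,0,0,0,0],[-3.5,-0.56,0,0,0,0],[-3.5,-0.56,0,0,0,0],[0,0,0,0,0,0]])

```text
time_s: 9.93
position: [0.5103, -0.1295, 0.1824]
ee_rot: [0.708, 0.706, -0.0, -0.001]
wrist_force: [-0.6, -1.1, 0.4]
width: 0.0598
grip_force: 0.0
```

step_arm(commands=[[0,0,0,0,0,0.157],[0,0,0,0,0,0.157],[0,0,0,0,0,0.157],[0,0,0,0,0,0.157],[0,0,0,0,0,0.157],[0,0,0,0,0,0],[0,0,0,0,0,0]])

```text
time_s: 10.8
position: [0.511, -0.1276, 0.1832]
ee_rot: [0.923, 0.384, -0.0, -0.0]
wrist_force: [-0.5, 1.1, 0.2]
width: 0.0601
grip_force: 0.0
```

step_arm(commands=[[0,0,4,0,0,0],[0,0,4,0,0,0],[0,0,3,0,0,0],[0,0,2,0,0,0],[0,0,1.5,0,0,0],[0,0,1,0,0,0],[0,0,0.7,0,0,0],[0,0,0.4,0,0,0],[0,0,0,0,0,0],[0,0,0,0,0,0]])

```text
time_s: 12.05
position: [0.5113, -0.1281, 0.0179]
ee_rot: [0.924, 0.383, 0.0, 0.0]
wrist_force: [-0.4, -0.2, 0.3]
width: 0.0597
grip_force: 0.0
```

step_arm(commands=[[0,0,0,0,0,0],[0,0,0,0,0,0],[0,0,0,0,0,0],[0,0,0,0,0,0],[0,0,0,0,0,0],[0,0,0,0,0,0]], grip=2.8)

```text
time_s: 12.8
position: [0.5111, -0.128, 0.0175]
ee_rot: [0.924, 0.383, -0.0, -0.0]
wrist_force: [0.2, 0.4, 0.0]
width: 0.028
grip_force: 0.0
```

Run:
```python
from cell import env, read_camera, calibration
from h import *
o=[]
for n,(x,y,w,h) in dict(side=(250,180,200,160),wrist=(200,100,240,240)).items():
    p,d=read_camera(n); o.append(cv2.resize(p[y:y+h,x:x+w,::-1],(400,400*h//w),interpolation=cv2.INTER_CUBIC))
H=400; o=[cv2.copyMakeBorder(i,0,H-i.shape[0],0,0,0) for i in o]
cv2.imwrite("pics/s2.png",np.hstack(o)); s=env.get_state(); print(s["width"],s["grip_force"])
```

```text
0.027922767821414982 0.0
```

View pics/s2.png

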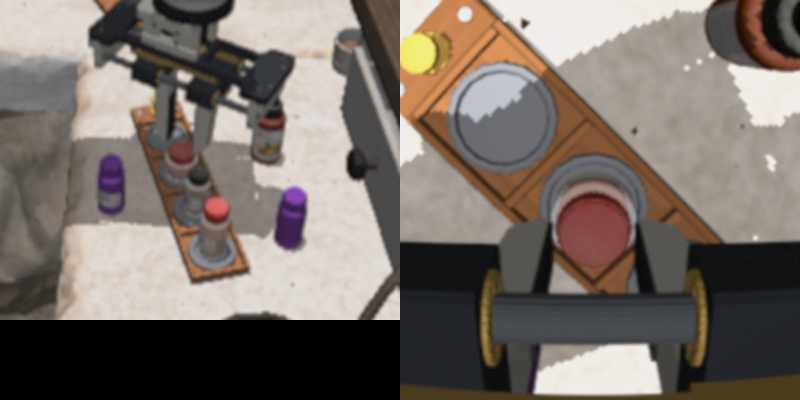

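Run:
```python
from cell import env, read_camera, calibration
from h import *
c=calibration("wrist"); p,d=read_camera("wrist")
v,u=np.mgrid[:400,:640]; x=(u-c["cx"]); y=(v-c["cy"]); r=np.hypot(x,y)+1e-9; th=r/c["fx"]
t=np.tan(np.minimum(th,1.4)); ray=np.stack([x/r*t,-y/r*t,-np.ones_like(t)],-1)
P=c["xyz"]+(ray@R.from_quat(c["rotation"]).as_matrix().T)*d[...,None]
s=env.get_state(); T=R.from_quat(s["ee_rot"]).as_matrix(); Q=(P-s["position"])@T*1000
red=(p[...,0]>1.6*p[...,1])&(abs(Q[...,0])<40)&(abs(Q[...,1])<30)&(P[...,2]>.03)
print("cap tool-frame",np.median(Q[red],0),Q[red].min(0),Q[red].max(0),np.median(P[red],0))
near=(abs(Q[...,0])<40)&(abs(Q[...,1])<45)&(d>0)&~red
for a in range(-60,15,5):
    m=near&(Q[...,2]>=a)&(Q[...,2]<a+5)
    for sgn in(-1,1):
        q=Q[m&(sgn*Q[...,1]>8)]
        if len(q)>3: print(a,sgn,len(q),np.percentile(q[:,:2],[3,97],axis=0).round().tolist())
```

```text
cap tool-frame [  2.52060752   1.31001831 -23.42962692] [-12.75049042 -12.2446136  -25.32880425] [ 14.78473605  14.26637299 -14.6843638 ] [ 0.513583   -0.12714406  0.04098376]
-60 -1 136 [[-4.0, -26.0], [11.0, -13.0]]
-60 1 128 [[-4.0, 15.0], [11.0, 29.0]]
-55 -1 131 [[0.0, -27.0], [11.0, -13.0]]
-55 1 118 [[3.0, 15.0], [11.0, 29.0]]
-50 -1 118 [[-4.0, -26.0], [11.0, -13.0]]
-50 1 120 [[-4.0, 15.0], [11.0, 29.0]]
-45 -1 91 [[-4.0, -25.0], [11.0, -13.0]]
-45 1 91 [[-4.0, 15.0], [11.0, 28.0]]
-40 -1 68 [[-2.0, -22.0], [11.0, -13.0]]
-40 1 68 [[-1.0, 15.0], [11.0, 25.0]]
-35 -1 14 [[9.0, -19.0], [11.0, -13.0]]
-35 1 12 [[8.0, 15.0], [11.0, 20.0]]
-25 -1 17 [[-5.0, -13.0], [10.0, -10.0]]
-25 1 7 [[-5.0, 14.0], [4.0, 14.0]]
-20 -1 15 [[-1.0, -13.0], [11.0, -9.0]]
-20 1 14 [[1.0, 8.0], [13.0, 15.0]]
-15 -1 126 [[-7.0, -15.0], [14.0, -8.0]]
-15 1 167 [[-5.0, 8.0], [15.0, 17.0]]
-10 -1 17 [[8.0, -14.0], [15.0, -8.0]]
-10 1 25 [[8.0, 8.0], [16.0, 17.0]]
-5 -1 16 [[7.0, -14.0], [15.0, -9.0]]
-5 1 25 [[8.0, 9.0], [16.0, 17.0]]
0 -1 153 [[-26.0, -43.0], [29.0, -8.0]]
0 1 186 [[-28.0, 9.0], [30.0, 43.0]]
5 -1 1161 [[-25.0, -43.0], [37.0, -9.0]]
5 1 902 [[-36.0, 9.0], [30.0, 43.0]]
10 -1 1810 [[-4.0, -44.0], [39.0, -10.0]]
10 1 639 [[-38.0, 9.0], [24.0, 43.0]]
```

Run:
```python
from cell import env, read_camera, calibration
from h import *
c=calibration("side"); Rm=R.from_quat(c["rotation"]).as_matrix()
p,d=read_camera("side"); p=cv2.resize(p[200:290,290:410,::-1],(800,600),interpolation=cv2.INTER_CUBIC)
s=env.get_state(); T=R.from_quat(s["ee_rot"]).as_matrix()
for y in(-20,20):
    for z in range(-60,1,10):
        q=(s["position"]+T@np.array([0,y,z])*.001-c["xyz"])@Rm
        u=c["cx"]-c["fx"]*q[0]/q[2]; v=c["cy"]+c["fy"]*q[1]/q[2]
        k=(int((u-290)*800/120),int((v-200)*600/90)); cv2.circle(p,k,3,(0,255,0) if z else (0,0,255),-1)
cv2.imwrite("pics/s3.png",p)
P=cloud(c,d); Q=(P-s["position"])@T*1000
for a in range(-60,10,5):
    for sg in(-1,1):
        m=(abs(Q[...,0])<12)&(sg*Q[...,1]>13)&(sg*Q[...,1]<33)&(Q[...,2]>=a)&(Q[...,2]<a+5)
        print(a,sg,m.sum(),np.median(Q[m],0).round() if m.any() else "")
```

```text
-60 -1 17 [ -7. -18. -58.]
-60 1 18 [ -7.  24. -57.]
-55 -1 17 [ -7. -18. -53.]
-55 1 12 [ -8.  25. -53.]
-50 -1 20 [ -6. -17. -47.]
-50 1 21 [ -7.  23. -47.]
-45 -1 16 [ -7. -18. -42.]
-45 1 10 [ -7.  20. -42.]
-40 -1 13 [ -6. -15. -37.]
-40 1 5 [ -8.  17. -38.]
-35 -1 0 
-35 1 0 
-30 -1 0 
-30 1 0 
-25 -1 3 [ -1. -14. -23.]
-25 1 1 [  2.  13. -21.]
-20 -1 0 
-20 1 1 [ -9.  15. -17.]
-15 -1 2 [ -5. -15. -14.]
-15 1 9 [  1.  14. -13.]
-10 -1 0 
-10 1 0 
-5 -1 0 
-5 1 0 
0 -1 12 [ -0. -30.   4.]
0 1 3 [ 9. 30.  3.]
5 -1 22 [ -1. -23.   7.]
5 1 0
```

View pics/s3.png

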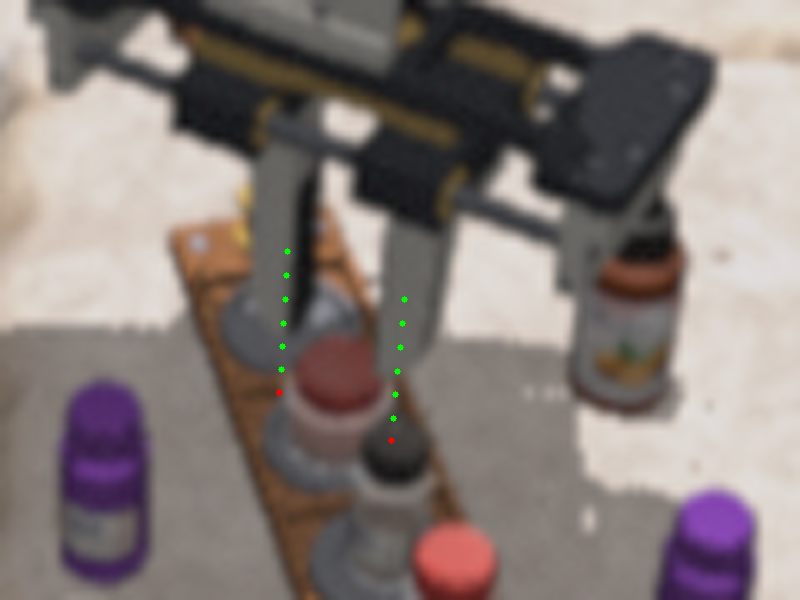

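step_arm(commands=[[0,0,0,0,0,0],[0,0,0,0,0,0],[0,0,0,0,0,0],[0,0,0,0,0,0],[0.15,0.1,1,0,0,0],[0,0,1,0,0,0],[0,0,0.7,0,0,0],[0,0,0.5,0,0,0],[0,0,0,0,0,0],[0,0,0,0,0,0]], grip=6.0)

```text
time_s: 14.25
position: [0.513, -0.1277, -0.0143]
ee_rot: [0.924, 0.383, 0.0, 0.0]
wrist_force: [0.6, -0.0, -1.0]
width: 0.06
grip_force: 0.0
```

```bash
cat > tip.py <<'E'
from cell import env, read_camera, calibration
from h import *
def tips():
    c=calibration("side"); p,d=read_camera("side"); P=cloud(c,d); s=env.get_state()
    T=R.from_quat(s["ee_rot"]).as_matrix(); Q=(P-s["position"])@T*1000; w=s["width"]*500
    for sg in(-1,1):
        m=(abs(Q[...,0])<12)&(sg*Q[...,1]>w-3)&(sg*Q[...,1]<w+19)&(Q[...,2]<10)&(Q[...,2]>-70)&(p.max(2)<175)
        z=P[...,2][m]*1000; print(sg,np.histogram(z,np.arange(0,80,4))[0])
    print(s["position"],s["wrist_force"],s["width"],s["grip_force"])
tips()
E
python3 tip.py
```

```text
-1 [25 15 14 16  1  7 13  9 15 12 13 18 15 14  0  0  0  0  0]
1 [18  8  8 11  0  0  3  5 12 15 11 12 15 12  0  0  0  0  0]
[ 0.51308409 -0.12773943 -0.01418398] [-0.27468484 -0.18882909 -0.26529422] 0.05981461187601519 0.0
```

step_arm(commands=[[0,0,0.4,0,0,0],[0,0,0,0,0,0]])

```text
time_s: 14.55
position: [0.5127, -0.1276, -0.0187]
ee_rot: [0.924, 0.383, -0.0, -0.0]
wrist_force: [0.7, -0.3, 0.4]
width: 0.0603
grip_force: 0.0
```

step_arm(commands=[[0,0,0,0,0,0],[0,0,0,0,0,0],[0,0,0,0,0,0],[0,0,0,0,0,0],[0,0,0,0,0,0],[0,0,0,0,0,0]], grip=2.8)

```text
time_s: 15.3
position: [0.5129, -0.1277, -0.0184]
ee_rot: [0.924, 0.383, 0.0, 0.0]
wrist_force: [0.5, 0.5, 0.4]
width: 0.0328
grip_force: 30.0
```

step_arm(commands=[[0,0,-1,0,0,0],[0,0,-2,0,0,0],[0,0,-4,0,0,0],[0,0,-4,0,0,0],[0,0,-4,0,0,-0.157],[0,0,0,0,0,-0.157],[0,0,0,0,0,-0.157],[0,0,0,0,0,-0.157],[0,0,0,0,0,-0.157],[0,0,0,0,0,0]])

```text
time_s: 16.55
position: [0.5128, -0.1276, 0.132]
ee_rot: [0.708, 0.707, 0.0, 0.0]
wrist_force: [0.3, 0.2, -2.0]
width: 0.0329
grip_force: 30.0
```

step_arm(commands=[[4.4,0.36,0,0,0,0],[4.4,0.36,0,0,0,0],[4.4,0.36,0,0,0,0],[4.4,0.36,0,0,0,0],[4.4,0.36,0,0,0,0],[4.4,0.36,0,0,0,0],[0,0,0,0,0,0],[0,0,0,0,0,0]])

```text
time_s: 17.55
position: [0.5344, 0.136, 0.1316]
ee_rot: [0.708, 0.706, -0.0, 0.0]
wrist_force: [-0.0, -1.6, -0.5]
width: 0.0328
grip_force: 30.0
```

step_arm(commands=[[0,0,4,0,0,0],[0,0,4,0,0,0],[0,0,3,0,0,0],[0,0,2,0,0,0],[0,0,1,0,0,0],[0,0,0.6,0,0,0],[0,0,0.3,0,0,0],[0,0,0.25,0,0,0],[0,0,0,0,0,0],[0,0,0,0,0,0]])

```text
time_s: 18.8
position: [0.5347, 0.1364, -0.0197]
ee_rot: [0.707, 0.707, 0.0, 0.0]
wrist_force: [-0.1, 1.0, 0.3]
width: 0.0331
grip_force: 30.0
```

step_arm(commands=[[0,0,0,0,0,0],[0,0,0,0,0,0],[0,0,0,0,0,0],[0,0,0,0,0,0],[0,0,-1,0,0,0],[0,0,-2,0,0,0],[0,0,-4,0,0,0],[0,0,-4,0,0,0],[0,0,-4,0,0,0],[0,0,0,0,0,0]], grip=6.0)

```text
time_s: 20.05
position: [0.5363, 0.1366, 0.1335]
ee_rot: [0.707, 0.707, 0.002, 0.002]
wrist_force: [0.0, -0.4, -0.7]
width: 0.06
grip_force: 0.0
```

step_arm(commands=[[-3.97,-0.3,0,0,0,0],[-3.97,-0.3,0,0,0,0],[-3.97,-0.3,0,0,0,0],[-3.97,-0.3,0,0,0,0],[-3.97,-0.3,0,0,0,0],[-3.97,-0.3,0,0,0,0],[-3.97,-0.3,0,0,0,0],[-3.97,-0.3,0,0,0,0],[0,0,0,0,0,0],[0,0,0,0,0,0]])

```text
time_s: 21.3
position: [0.51, -0.1806, 0.1295]
ee_rot: [0.707, 0.707, -0.0, -0.001]
wrist_force: [0.0, -0.3, -1.0]
width: 0.0602
grip_force: 0.0
```

Run:
```python
from cell import env, read_camera, calibration
from h import *
c=calibration("top"); p,d=read_camera("top"); P=cloud(c,d); cv2.imwrite("pics/t2.png",cv2.resize(p[140:240,170:470,::-1],(800,267),interpolation=cv2.INTER_CUBIC))
a=np.radians(11.46);u=np.array([-np.sin(a),np.cos(a)]);v=np.array([np.cos(a),np.sin(a)]);o=np.array([.5273,.162])
for n,y,h in (("tall",-81,.081),("squat",-27,.039)):
    t=o+y*.001*u; q=P[(np.hypot(P[...,0]-t[0],P[...,1]-t[1])<.03)&(abs(P[...,2]-h)<.006)]
    m=(q[:,:2].min(0)+q[:,:2].max(0))/2; print(n,len(q),np.median(q,0),m,"off",(m-o)@v*1000,(m-o)@u*1000-y)
print(env.get_state()["position"])
```

```text
tall 157 [0.54356956 0.08214346 0.081046  ] [0.54401055 0.08139881] off 0.3632511833349332 -1.3144136477926907
squat 141 [0.53423691 0.13411982 0.03899197] [0.5346758  0.13428513] off 1.7222571118320213 -1.6277923769288094
[ 0.51021608 -0.18031267  0.12968148]
```

View pics/t2.png

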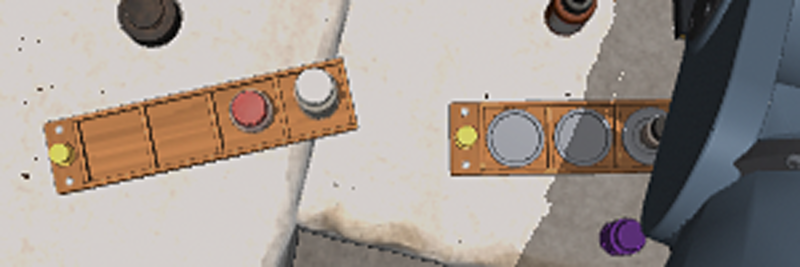

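step_arm(commands=[[0,0.1,4,0,0,0],[0,0,4,0,0,0],[0,0,3,0,0,0],[0,0,1.5,0,0,0],[0,0,0.8,0,0,0],[0,0,0.4,0,0,0],[0,0,0,0,0,0],[0,0,0,0,0,0]])

```text
time_s: 22.35
position: [0.5118, -0.1815, -0.0063]
ee_rot: [0.707, 0.707, 0.0, 0.0]
wrist_force: [-0.1, 0.4, 0.9]
width: 0.0597
grip_force: 0.0
```

step_arm(commands=[[0,0,0,0,0,0],[0,0,0,0,0,0],[0,0,0,0,0,0],[0,0,0,0,0,0],[0,0,0,0,0,0],[0,0,0,0,0,0],[0,0,0,0,0,0]], grip=1.8)

```text
time_s: 23.22
position: [0.5114, -0.1813, -0.007]
ee_rot: [0.707, 0.707, -0.0, -0.0]
wrist_force: [0.1, -0.2, 0.5]
width: 0.0232
grip_force: 30.0
```

step_arm(commands=[[0,0,-1,0,0,0],[0,0,-2,0,0,0],[0,0,-4,0,0,0],[0,0,-4,0,0,0],[0,0,-4,0,0,0],[0,0,0,0,0,0]])

```text
time_s: 23.98
position: [0.5129, -0.1819, 0.1465]
ee_rot: [0.707, 0.707, 0.001, 0.003]
wrist_force: [-0.5, 0.0, -0.5]
width: 0.0232
grip_force: 30.0
```

step_arm(commands=[[4.12,0.14,0,0,0,0],[4.12,0.14,0,0,0,0],[4.12,0.14,0,0,0,0],[4.12,0.14,0,0,0,0],[4.12,0.14,0,0,0,0],[4.12,0.14,0,0,0,0],[4.12,0.14,0,0,0,0],[4.12,0.14,0,0,0,0],[4.12,0.14,0,0,0,0],[0,0,0,0,0,0]])

```text
time_s: 25.22
position: [0.5235, 0.1915, 0.1422]
ee_rot: [0.706, 0.708, -0.0, -0.0]
wrist_force: [-0.6, -0.4, -0.6]
width: 0.0233
grip_force: 30.0
```

step_arm(commands=[[0,0,4,0,0,0],[0,0,4,0,0,0],[0,0,3,0,0,0],[0,0,2,0,0,0],[0,0,1,0,0,0],[0,0,0.6,0,0,0],[0,0,0.3,0,0,0],[0,0,0.2,0,0,0],[0,0,0,0,0,0],[0,0,0,0,0,0]])

```text
time_s: 26.48
position: [0.5244, 0.1896, -0.0077]
ee_rot: [0.707, 0.707, 0.0, 0.0]
wrist_force: [-0.8, 0.5, -1.1]
width: 0.0229
grip_force: 30.0
```

step_arm(commands=[[0,0,0.1,0,0,0],[0,0,0,0,0,0]])

```text
time_s: 26.72
position: [0.5242, 0.1896, -0.009]
ee_rot: [0.707, 0.707, 0.0, 0.0]
wrist_force: [0.1, -0.3, -1.1]
width: 0.023
grip_force: 30.0
```

step_arm(commands=[[0,0,0,0,0,0],[0,0,0,0,0,0],[0,0,0,0,0,0],[0,0,0,0,0,0],[0,0,0,0,0,0],[0,0,-1,0,0,0],[0,0,-2,0,0,0],[0,0,-4,0,0,0],[0,0,-4,0,0,0],[0,0,-4,0,0,0]], grip=6.0)

```text
time_s: 27.98
position: [0.5241, 0.1895, 0.1431]
ee_rot: [0.707, 0.707, 0.0, 0.0]
wrist_force: [-0.0, -0.1, -0.5]
width: 0.0599
grip_force: 0.0
```

step_arm(commands=[[-4.25,-0.13,0,0,0,0],[-4.25,-0.13,0,0,0,0],[-4.25,-0.13,0,0,0,0],[-4.25,-0.13,0,0,0,0],[-4.25,-0.13,0,0,0,0],[-4.25,-0.13,0,0,0,0],[-4.25,-0.13,0,0,0,0],[-4.25,-0.13,0,0,0,0],[-4.25,-0.13,0,0,0,0],[-4.25,-0.13,0,0,0,0]])

```text
time_s: 29.22
position: [0.5108, -0.2369, 0.1418]
ee_rot: [0.707, 0.707, 0.0, 0.0]
wrist_force: [0.8, -0.0, 0.8]
width: 0.0598
grip_force: 0.0
```

step_arm(commands=[[0,0,0,0,0,0],[0,0,0,0,0,0]])

```text
time_s: 29.48
position: [0.5109, -0.235, 0.1413]
ee_rot: [0.707, 0.707, 0.0, -0.0]
wrist_force: [-0.8, 0.3, -0.6]
width: 0.0601
grip_force: 0.0
```

step_arm(commands=[[0,0.05,4,0,0,0],[0,0,4,0,0,0],[0,0,3,0,0,0],[0,0,2,0,0,0],[0,0,0.8,0,0,0],[0,0,0.5,0,0,0],[0,0,0,0,0,0],[0,0,0,0,0,0]])

```text
time_s: 30.48
position: [0.5119, -0.2356, -0.0013]
ee_rot: [0.707, 0.707, 0.0, 0.001]
wrist_force: [0.0, -0.3, -0.1]
width: 0.0598
grip_force: 0.0
```

step_arm(commands=[[0,0,0,0,0,0],[0,0,0,0,0,0],[0,0,0,0,0,0],[0,0,0,0,0,0],[0,0,0,0,0,0],[0,0,0,0,0,0],[0,0,0,0,0,0]], grip=2.2)

```text
time_s: 31.35
position: [0.5115, -0.2355, -0.002]
ee_rot: [0.707, 0.707, -0.0, -0.0]
wrist_force: [-0.1, 0.8, 1.3]
width: 0.027
grip_force: 30.0
```

step_arm(commands=[[0,0,-1,0,0,0],[0,0,-2,0,0,0],[0,0,-4,0,0,0],[0,0,-4,0,0,0],[0,0,-4,0,0,0],[0,0,0,0,0,0]])

```text
time_s: 32.1
position: [0.5129, -0.2362, 0.1515]
ee_rot: [0.707, 0.707, 0.001, 0.003]
wrist_force: [-0.1, -0.1, -1.4]
width: 0.0273
grip_force: 30.0
```

step_arm(commands=[[4.77,0.015,0,0,0,0],[4.77,0.015,0,0,0,0],[4.77,0.015,0,0,0,0],[4.77,0.015,0,0,0,0],[4.77,0.015,0,0,0,0],[4.77,0.015,0,0,0,0],[4.77,0.015,0,0,0,0],[4.77,0.015,0,0,0,0],[4.77,0.015,0,0,0,0],[4.77,0.015,0,0,0,0]])

```text
time_s: 33.35
position: [0.5126, 0.2429, 0.1473]
ee_rot: [0.707, 0.707, -0.001, -0.0]
wrist_force: [1.2, -0.8, -0.6]
width: 0.027
grip_force: 30.0
```

step_arm(commands=[[0,0,0,0,0,0],[0,0,4,0,0,0],[0,0,4,0,0,0],[0,0,3,0,0,0],[0,0,1.5,0,0,0],[0,0,0.5,0,0,0],[0,0,0,0,0,0],[0,0,0,0,0,0]])

```text
time_s: 34.35
position: [0.5138, 0.2417, 0.019]
ee_rot: [0.707, 0.707, 0.001, 0.0]
wrist_force: [-0.2, -0.2, -0.4]
width: 0.027
grip_force: 30.0
```

step_arm(commands=[[0,0,0.9,0,0,0],[0,0,0.7,0,0,0],[0,0,0.4,0,0,0],[0,0,0.1,0,0,0],[0,0,0,0,0,0],[0,0,0,0,0,0]])

```text
time_s: 35.1
position: [0.5134, 0.2416, -0.0028]
ee_rot: [0.707, 0.707, 0.0, 0.0]
wrist_force: [-0.2, -0.3, 0.1]
width: 0.0268
grip_force: 30.0
```

Lower the last millimetre, release, rise and clear the view.

step_arm(commands=[[0,0,0.11,0,0,0],[0,0,0,0,0,0]])

```text
time_s: 35.35
position: [0.5134, 0.2416, -0.0039]
ee_rot: [0.707, 0.707, 0.0, 0.0]
wrist_force: [-0.6, 0.0, 1.4]
width: 0.0268
grip_force: 30.0
```

step_arm(commands=[[0,0,0,0,0,0],[0,0,0,0,0,0],[0,0,0,0,0,0],[0,0,0,0,0,0],[0,0,0,0,0,0],[0,0,-1,0,0,0],[0,0,-2,0,0,0],[0,0,-4,0,0,0],[0,0,-4,0,0,0],[0,0,-4,0,0,0]], grip=6.0)

```text
time_s: 36.6
position: [0.5131, 0.2415, 0.148]
ee_rot: [0.707, 0.707, 0.0, 0.0]
wrist_force: [0.6, -0.7, 0.2]
width: 0.0602
grip_force: 0.0
```

step_arm(commands=[[-4.25,-0.13,0,0,0,0],[-4.25,-0.13,0,0,0,0],[-4.25,-0.13,0,0,0,0],[-4.25,-0.13,0,0,0,0],[-4.25,-0.13,0,0,0,0],[-4.25,-0.13,0,0,0,0],[-4.25,-0.13,0,0,0,0],[-4.25,-0.13,0,0,0,0],[-4.25,-0.13,0,0,0,0],[0,0,0,0,0,0]])

```text
time_s: 37.85
position: [0.5013, -0.1431, 0.1466]
ee_rot: [0.708, 0.706, 0.0, 0.0]
wrist_force: [-0.5, 0.9, -0.1]
width: 0.0597
grip_force: 0.0
```

Run:
```python
from cell import env, read_camera, calibration
from h import *
c=calibration("top"); p,d=read_camera("top"); P=cloud(c,d); cv2.imwrite("pics/t3.png",cv2.resize(p[140:240,170:470,::-1],(800,267),interpolation=cv2.INTER_CUBIC))
a=np.radians(11.46);u=np.array([-np.sin(a),np.cos(a)]);v=np.array([np.cos(a),np.sin(a)]);o=np.array([.5273,.162])
for n,y,h in (("tall",-81,.081),("squat",-27,.039),("slim",27,.061),("medium",81,.069)):
    t=o+y*.001*u; q=P[(np.hypot(P[...,0]-t[0],P[...,1]-t[1])<.025)&(abs(P[...,2]-h)<.006)]
    m=(q[:,:2].min(0)+q[:,:2].max(0))/2; print(n,len(q),np.median(q,0),"off",(m-o)@v*1000,(m-o)@u*1000-y)
```

```text
tall 154 [0.5436217  0.08225682 0.08131598] off 1.187064481400051 -1.3516882151621132
squat 143 [0.53416109 0.13399238 0.03862989] off 0.9849334034569973 -1.6047534552466054
slim 75 [0.52384339 0.18818128 0.06077194] off 1.3131212213782006 -1.33458452272626
medium 106 [0.51224856 0.24027296 0.06934098] off 2.0882947704456885 -1.610888364610858
```

View pics/t3.png

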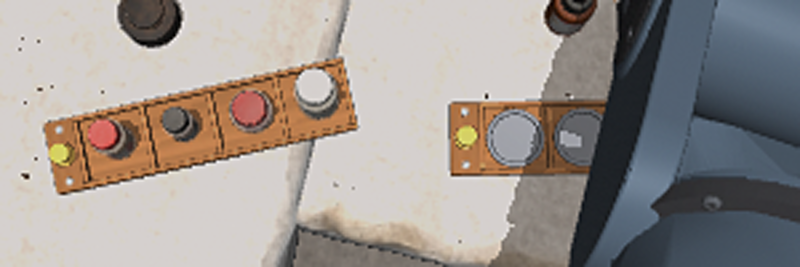

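The picture shows all four vials upright in the empty rack. From the post they run medium (105,135), slim (175,122), squat (250,110) and tall (315,90), each within about 2 mm of its pocket centre.

```bash
python3 -c "
from cell import job
print(job.job_done())"
```

```text
the job is handed in; nothing more can be done
None
```

All four vials stand upright and released in the empty rack in reverse order, each measured within about 2 mm of its pocket centre, and I handed the job in at about 38 s (no verdict came back).

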